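Load the gas filter cell and hold its collar home

ROBOT

A 7-joint arm with a two-finger parallel gripper is mounted at the origin on the work surface. World frame = base frame: x ahead of the robot, y to its left, z up, the work surface at z = 0. Lengths are in m, angles in rad, forces in N, time in s.
With the tool pointing down it reaches from about 0.375 to 0.925 m from the base axis. Payload 3.1 kg.
Tool frame: the origin (TCP) lies between the finger pads; the fingertips stand 17 mm ahead of it and the grasp point (between the pads) lies 2 mm behind it; z points along the fingers, y is the line along which they close (so a half turn about z gives the same grasp; the last joint's range is limited). The gripper opens to 85 mm and grips with 20 to 120 N. Pads are 22 mm wide; open, the fingers measure 114 mm over their backs; the gripper's body (76 mm by 85 mm) begins 54 mm behind the grasp point. The pads swing forward as they close: fully open they stand 13 mm farther back than shut.
Start: joints at [1.017, 0.383, 0.044, 1.598, -0.018, 1.161, -0.05], TCP at [0.286, -0.584, 0.248] pointing down, gripper open.
Joint ranges: [-2.61, 2.61], [-0.41, 2.15], [-1.48, 1.57], [0, 2.5], [-1.57, 4.71], [0.05, 1.97], [-2.85, 2.85]. Speed limits (rad/s): [2.79, 2.79, 3.14, 3.14, 3.14, 3.14, 3.14].

INTERFACE

Orientations are given as a unit quaternion [x, y, z, w].
In Python, from rig import ctrl gives the robot as it stands.
- The arm moves only by the shell command python3 -m pendant 'ROWS' [OPENING] [FORCE]. ROWS is JSON, a list of rows, each an object with "dp": the shift along the tool's x, y, z in m, a list of three; "delta_rot": the turn, a rotation vector about the tool's x, y, z in rad, a list of three. In form: [{"dp": [dx, dy, dz], "delta_rot": [rx, ry, rz]}, ...]. A call has 1 to 12 rows; each row is the pose to reach, as a shift and turn from the pose commanded when the call began, along the tool's axes at that moment; what a row does not reach only later rows make up. A row lasts 1/12 s, in which the tool goes at most 41.7 mm and 7.16 degrees, less where a joint would pass 70% of its speed; a pose out of reach is approached as far as the arm can. A call with a gripper value outside its range is refused whole. OPENING is the opening, from 0 (shut) to 1 (fully open), set as the call begins (- or left out, the last holds). The fingers move at their own pace and stop on an object; FORCE is the grip in N (left out, the last holds). Time passes only in rows, so rows that repeat a pose let the fingers close. It gives the time, the measured TCP pose, the force, the opening and the grip force at its end, in the units of the state.
- ctrl.observe(): the state, without advancing time (a new reading comes with each control period).
- ctrl.get_image(name): name is "scene" or "side" or "wrist"; returns the picture (384x512x3 uint8, blue, green, red); there is no depth.
- ctrl.get_calibration(name): a dict with "fx", "fy", "cx", "cy" (pixels), "R" (3x3) and "t" (3): a world point X has camera coordinates R X + t. Camera axes: x right, y down, z forward; pixel columns grow to the right and rows downward; lengths in m; the calibration is good to about 2 mm. A picture is of the moment at which its call begins: read the wrist's pose just before it. get_calibration takes no time and is no camera call; for the wrist camera it gives the pose at the moment of the call.
- ctrl.finish_job(): hands the job in; it is judged then, once.
The state is a dict: "time": time; "qpos": joint angles; "joint_velocities": joint speeds; "tau": joint torques, N m; "eef_pos": TCP position; "tcp_rot": TCP orientation; "wrist_force": force on the tool from outside, world axes, zero at the start; "ft_torque": the same for the moment, N m; "grip_width": finger opening in m; "grasp_force": force on a finger pad.
Only numpy, scipy, OpenCV 4.12 (cv2) and the standard library are available. Lean on these libraries where they do the work, as an engineer would, in place of code of your own. Each camera call takes 0.05 s, during which the arm holds its last target. There are 200 camera calls.

TASK

Load the filter cell that is fixed on the plywood shelf: stand the larger cup down inside it, then nest the smaller cup inside the larger one. Then put the knurled collar over the cell, turn it until its hidden keyway drops over the pin on the cell's side, and push it down fully home against the spring; finish still holding it pushed home. Leave the coil, ampoule holder, flange cap and bung where they are.

Things in the scene. Friction and masses are not known exactly. Their poses are not given: they have to be found in the camera images.
- cell: Filter cell, bare steel, fixed upright on the shelf (shelf top 18 mm above the work surface). Origin: centre of its underside, z up. Foot disc 84 mm diameter, 8 thick; on it an open upright tube, outer diameter 54, bore 48 mm. In the bore a flat sprung seat, its top 14 mm above the origin. The larger cup standing on it sticks out 16 mm above the tube's rim.
- cell_rim (a point): Centre of the tube's rim, 38 mm above the cell's origin. A round pin, 6 mm thick, sticks out level from the tube's side to 33 mm from the axis, its top 30 mm above the cell's origin. Its angle is not given and differs each time: within 0.5 rad either way of the cell's own +x. It can be seen from above until the collar covers it.
- cup_large: Larger cup, plain aluminium, round, open at the top, outer diameter 43, inside diameter 38, height 40 mm, floor 3 mm thick, about 50 g; loose, standing upright on the shelf. Origin at the centre of its underside, z up. Standing on the cell's seat it sticks out 16 mm above the cell's rim.
- cup_small: Smaller cup, plain aluminium, round, open at the top, outer diameter 33, inside diameter 28, height 51 mm, about 40 g; loose, standing upright on the shelf. Origin at the centre of its underside, z up. Standing in the larger cup it sticks out 14 mm above that cup's rim.
- collar: Knurled aluminium collar, 220 g, loose, skirt down. Origin: centre of its open underside, z up. Skirt 74 mm diameter, 60 high, closed at the top (ceiling inside 55 mm up). Bore 57 mm diameter, with a 12 mm wide keyway inside at the collar's own +x, hidden from outside; a small dark stud on the shoulder is above it. At first +x is within 0.3 rad of world +x.
- collar_grip (a point): Centre of the collar's round knurled grip (diameter 44, 60 to 88 mm above the collar's origin); this point is 74 mm up. Collar origin above the cell's origin: 30 mm when resting on the pin; 13 mm when, with the keyway within 0.1 rad of the pin, it has gone down onto the small cup's rim; 8 mm when home, skirt on the cell's foot. Let go there, it springs back up.
- seat (a joint): Sprung seat in the cell: 0 = up, grows as it is pressed down (m), about 0.005 with the loaded collar home. Its spring pushes up with 5 N at 0 and 10 N at 0.005.
- coil: Bystander: copper condensing coil standing upright, 63 mm diameter, 75 mm high with its tail. Origin at the centre of its underside.
- ampoule_holder: Bystander: green glass ampoule holder, a block 70 x 110 x 30 mm with three holes. Origin at the centre of its underside.
- flange_cap: Bystander: steel flange cap, a disc of 60 mm with a boss, 22 mm high. Origin at the centre of its underside.
- bung: Bystander: red rubber bung, 36 mm across, 28 mm high. Origin at the centre of its underside.
Mind the look-alikes: they are no part of the job. What is shaped like the cup_small but green or yellow is not meant. Leave any blue look-alike of the collar alone.

How it is judged:
On the way, in this order (a step that is already met when the one before it is completed fails the run):
1. the larger cup stands in the cell, let go (horizontal distance between cup_large and cell below 0.005 m and angle between cup_large's own z axis and vertical below 0.12 rad and z of cup_large in the frame of cell between 0.01 and 0.0165 m and contact force between the fingers and cup_large below 0.1 N), for 0.2 s.
2. the smaller cup stands nested in the larger one in the cell, let go (all of step 1 and horizontal distance between cup_small and cup_large below 0.005 m and angle between cup_small's own z axis and vertical below 0.12 rad and z of cup_small in the frame of cup_large between 0.001 and 0.006 m and contact force between the fingers and cup_small below 0.1 N), for 0.2 s.
At the end, for the whole second after the job is handed in: Both cups nested in the cell (within 5 mm of centre, upright, fully down); the collar over them, keyway on the pin, within 2.5 mm of home, the seat pressed over 2 mm; the robot still holding the collar there at rest (over 2 N of contact) (horizontal distance between each of cup_large, collar and cell below 0.005 m and angle between each of cup_large, cup_small's own z axis and vertical below 0.12 rad and z of cup_large in the frame of cell between 0.006 and 0.0135 m and horizontal distance between cup_small and cup_large below 0.005 m and z of cup_small in the frame of cup_large between 0.001 and 0.006 m and angle between collar's own z axis and vertical below 0.08 rad and z of collar in the frame of cell between 0.005 and 0.0105 m and value of joint seat above 0.002 m and linear speed of collar below 0.02 m/s and contact force between any of the fingers, the arm and collar above 2 N); the arm keeps its last pose, push and grip.
It fails at once if the coil is moved more than 25 mm or tipped (distance of coil from where it was at the start of the episode above 0.025 m or angle between coil's own z axis and vertical above 0.4 rad).
It fails at once if the ampoule holder is moved more than 25 mm or tipped (distance of ampoule_holder from where it was at the start of the episode above 0.025 m or angle between ampoule_holder's own z axis and vertical above 0.4 rad).
It fails at once if the flange cap is moved more than 25 mm or tipped (distance of flange_cap from where it was at the start of the episode above 0.025 m or angle between flange_cap's own z axis and vertical above 0.4 rad).
It fails at once if the bung is moved more than 25 mm or tipped (distance of bung from where it was at the start of the episode above 0.025 m or angle between bung's own z axis and vertical above 0.4 rad).
It also fails if it takes over 69 s, if anything falls off the work surface, if the arm or the gripper's body presses on something with over 40 N, if the wrist force passes 120 N, or if a joint passes its speed limit or range.

## Working session

There is one attempt and no reset: what is moved stays moved. The work goes in short steps, Python scripts to look and compute and a shell command to move; the robot and the scene stay as the last step left them, time stands still between calls to the robot, and variables do not carry over. Pictures are saved under pics/ and viewed, at most 10 in all, crops included, and the job is handed in when it is done.

```bash
ls; mkdir -p pics
python3 - <<'E'
from rig import ctrl
import cv2,numpy as np
s=ctrl.observe();print(s)
a=ctrl.get_image("scene");b=ctrl.get_image("side");c=ctrl.get_image("wrist")
for n,i in zip(("scene","side","wrist"),(a,b,c)):cv2.imwrite(f"pics/{n}0.png",i)
for n in("scene","side","wrist"):
  k=ctrl.get_calibration(n);print(n,k)
cv2.imwrite("pics/s0.png",cv2.resize(a,(800,600),interpolation=cv2.INTER_CUBIC))
E
```

```text
pics
{'time': 0.0, 'qpos': array([ 1.01720588,  0.38386724,  0.04381118,  1.59960884, -0.01791508,
        1.16116205, -0.04988895]), 'joint_velocities': array([-2.60259454e-05, -8.01002100e-04, -1.37985687e-03, -1.49130324e-03,
        7.51875334e-04, -1.39982824e-03, -3.21293517e-04]), 'tau': array([-1.09914458e-04, -4.33466828e+01,  1.02462865e+00, -2.49518341e+01,
        1.05947195e-02,  1.13257804e-02,  4.19555386e-05]), 'eef_pos': array([ 0.28572579, -0.58282403,  0.24684973]), 'tcp_rot': array([ 9.74131321e-01,  2.25978780e-01, -3.58781695e-04, -1.27727054e-03]), 'wrist_force': array([ 0.56175032, -0.60242742, -0.94286092]), 'ft_torque': array([-0.0591737 ,  0.00756847,  0.00276903]), 'grasp_force': 0.0, 'grip_width': 0.08521007165447368}
scene {'fx': 375.2650958829051, 'fy': 375.2650958829051, 'cx': 254.92216208394748, 'cy': 191.73097837532913, 'R': array([[-0.1450195 ,  0.98936724, -0.01103646],
       [ 0.78841522,  0.10881059, -0.60544339],
       [-0.59780498, -0.09650241, -0.79581185]]), 't': array([-0.00468802, -0.33532277,  1.4315332 ])}
side {'fx': 460.18783126301196, 'fy': 460.18783126301196, 'cx': 255.08984289231566, 'cy': 180.98269338986927, 'R': array([[-0.92731979, -0.37380952, -0.01855945],
       [-0.24629909,  0.64683616, -0.72176155],
       [ 0.28180626, -0.6647326 , -0.69189291]]), 't': array([0.47556005, 0.13287604, 1.61678327])}
wrist {'fx': 317.4766517759409, 'fy': 317.4766517759409, 'cx': 256.6963314431845, 'cy': 186.628192970728, 'R': array([[ 0.44044445, -0.89777576, -0.00271562],
       [-0.86620038, -0.42574504,  0.26160668],
       [-0.2360203 , -0.11287093, -0.96517075]]), 't': array([-0.648721  , -0.03395148,  0.37835231])}
```

View pics/s0.png

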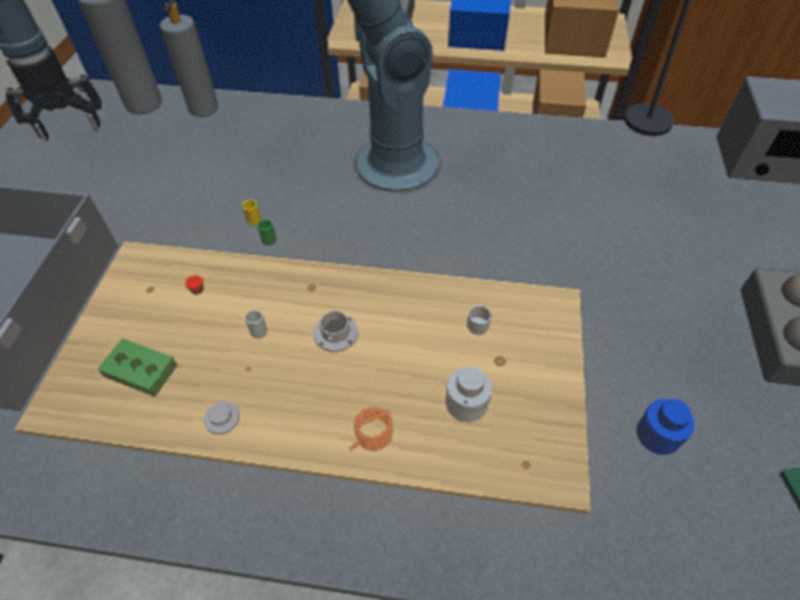

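The scene picture (800-px scale) shows the cell at (335,328), a grey tall cup at (256,324), a grey squat cup at (480,319), and the aluminium collar at (468,392). The look-alikes are yellow (251,211), green (266,232) and the blue collar (666,425). The grey tall cup is the small cup and the grey squat cup is the large one. I'll confirm that in crops.

```bash
cat > h.py <<'E'
import numpy as np,cv2
from rig import ctrl
def proj(k,X):
    c=k["R"]@np.array(X,float)+k["t"];return np.array([k["fx"]*c[0]/c[2]+k["cx"],k["fy"]*c[1]/c[2]+k["cy"]])
def atz(k,u,v,z):
    R=np.array(k["R"]);C=-R.T@k["t"];d=R.T@np.array([(u-k["cx"])/k["fx"],(v-k["cy"])/k["fy"],1]);return C+d*(z-C[2])/d[2]
E
python3 - <<'E'
from h import *
a=cv2.imread("pics/scene0.png");b=cv2.imread("pics/side0.png")
k=ctrl.get_calibration("scene");q=ctrl.get_calibration("side")
P={}
for n,u,v,z in(("small",256,313,.069),("cell",335,322,.056),("large",480,313,.058),("collar",470,378,.106)):
  p=atz(k,u/1.5625,v/1.5625,z);P[n]=proj(q,p);print(n,p.round(3),P[n].round(0))
A=np.array(list(P.values()));x0,y0=(A.min(0)-35).astype(int);x1,y1=(A.max(0)+45).astype(int);x0=max(x0,0);y0=max(y0,0)
s=min(800/(x1-x0),600/(y1-y0));print(x0,y0,s)
cv2.imwrite("pics/c2.png",cv2.resize(b[y0:y1,x0:x1],None,fx=s,fy=s,interpolation=cv2.INTER_CUBIC))
cv2.imwrite("pics/c1.png",cv2.resize(a[180:290,140:340],(800,440),interpolation=cv2.INTER_CUBIC))
E
```

```text
small [ 0.534 -0.18   0.069] [267. 140.]
cell [ 0.525 -0.035  0.056] [255. 165.]
large [0.47  0.227 0.058] [241. 217.]
collar [0.637 0.216 0.106] [197. 192.]
162 104 3.821656050955414
```

View pics/c1.png

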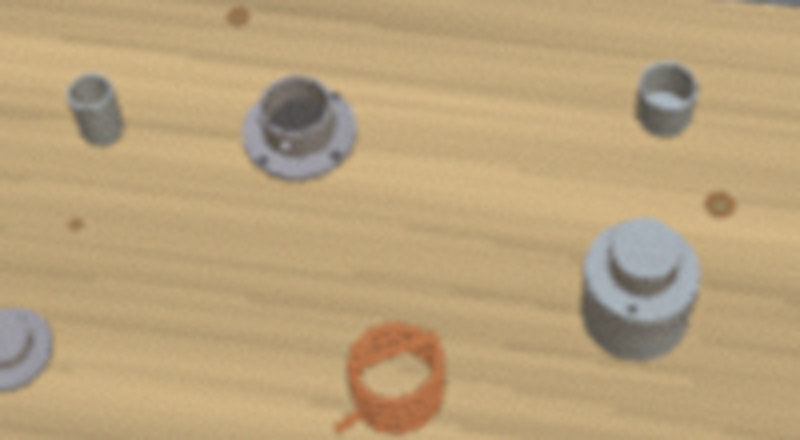

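View pics/c2.png

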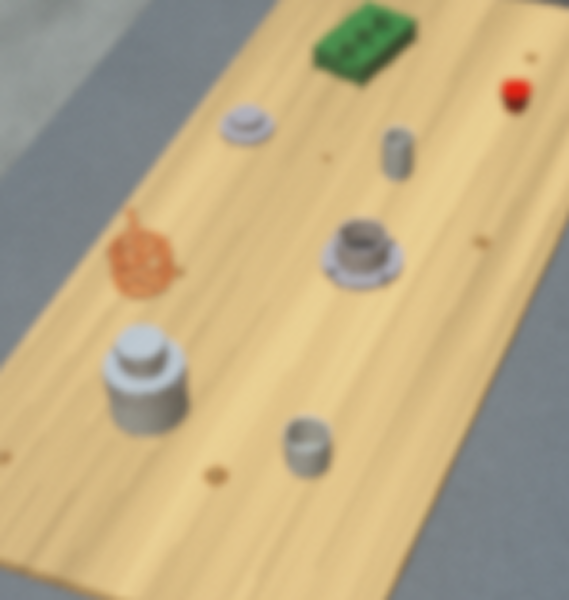

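The crops confirm the identities. In the scene crop, the grey squat cup has its rim at (667,80), the grey tall cup at (92,90), the cell rim is at (297,102) with its pin tip bright near (286,146), and the aluminium collar has its grip top at (645,247) and its stud at (631,308). The side crop agrees.

```bash
cat >> h.py <<'E'
from scipy.spatial.transform import Rotation as Ro
def rel(p,yaw=None):
    "dp in tool axes to world TCP target p; and rotvec to tool-down with tool x at world yaw (nearest half turn)"
    s=ctrl.observe();R=Ro.from_quat(s["tcp_rot"]);x=R.as_matrix()[:,0];y0=np.arctan2(x[1],x[0])
    out=[R.inv().apply(np.array(p)-s["eef_pos"]).round(4).tolist()]
    if yaw is None: yaw=y0
    yaw=y0+(yaw-y0+np.pi/2)%np.pi-np.pi/2
    T=Ro.from_euler("z",yaw)*Ro.from_euler("x",np.pi)
    out.append((R.inv()*T).as_rotvec().round(4).tolist());return out,round(y0,3)
E
python3 - <<'E'
from h import *
k=ctrl.get_calibration("scene");q=ctrl.get_calibration("side")
f=lambda u,v:(u/4+140,v/4+180)
g=lambda u,v:(u/3.8217+162,v/3.8217+104)
for n,a,b,z in(("large",(667,80),(307,433),.058),("small",(92,90),(398,137),.069),("cell",(297,102),(361,237),.056),("collar",(645,247),(139,343),.106)):
  print(n,atz(k,*f(*a),z).round(4),atz(q,*g(*b),z).round(4))
print("stud",atz(k,*f(631,308),.079),"pin",atz(k,*f(286,146),.045))
w=ctrl.get_calibration("wrist");C=-w["R"].T@w["t"];s=ctrl.observe()
Rt=Ro.from_quat(s["tcp_rot"]);print("cam in tool",Rt.inv().apply(C-s["eef_pos"]),"axes",(w["R"]@Rt.as_matrix()).round(3))
print(rel([.47,.23,.2]))
E
```

```text
large [0.469  0.2253 0.058 ] [0.4667 0.227  0.058 ]
small [ 0.5421 -0.1799  0.069 ] [ 0.5358 -0.1785  0.069 ]
cell [ 0.5234 -0.036   0.056 ] [ 0.5194 -0.033   0.056 ]
collar [0.6366 0.2172 0.106 ] [0.631  0.2207 0.106 ]
stud [0.66615512 0.21283687 0.079     ] pin [ 0.5545662  -0.03836798  0.045     ]
cam in tool [ 0.06637757  0.00016544 -0.12515118] axes [[ 0.     1.     0.001]
 [-0.965  0.    -0.262]
 [-0.262 -0.001  0.965]]
([[0.5233, -0.6488, 0.0485], [-0.0021, 0.0001, -0.0]], np.float64(0.456))
```

```bash
python3 -c "
from h import *
print(rel([.522,-.034,.18],1.5708))"
```

```text
([[0.4538, -0.3888, 0.0679], [-0.0019, -0.0011, -1.1149]], np.float64(0.456))
```

```bash
R='x'; python3 -m pendant '[{"dp":[0.4538,-0.3888,0.068],"delta_rot":[-0.0019,-0.0011,-1.115]},{"dp":[0.4538,-0.3888,0.068],"delta_rot":[-0.0019,-0.0011,-1.115]},{"dp":[0.4538,-0.3888,0.068],"delta_rot":[-0.0019,-0.0011,-1.115]},{"dp":[0.4538,-0.3888,0.068],"delta_rot":[-0.0019,-0.0011,-1.115]},{"dp":[0.4538,-0.3888,0.068],"delta_rot":[-0.0019,-0.0011,-1.115]},{"dp":[0.4538,-0.3888,0.068],"delta_rot":[-0.0019,-0.0011,-1.115]},{"dp":[0.4538,-0.3888,0.068],"delta_rot":[-0.0019,-0.0011,-1.115]},{"dp":[0.4538,-0.3888,0.068],"delta_rot":[-0.0019,-0.0011,-1.115]},{"dp":[0.4538,-0.3888,0.068],"delta_rot":[-0.0019,-0.0011,-1.115]},{"dp":[0.4538,-0.3888,0.068],"delta_rot":[-0.0019,-0.0011,-1.115]},{"dp":[0.4538,-0.3888,0.068],"delta_rot":[-0.0019,-0.0011,-1.115]},{"dp":[0.4538,-0.3888,0.068],"delta_rot":[-0.0019,-0.0011,-1.115]}]' 1 ; python3 -c "
from h import *
print(rel([.522,-.034,.18],1.5708))"
```

```text
time: 1.15
eef_pos: [0.4827, -0.1256, 0.1915]
tcp_rot: [0.707, 0.707, -0.0, 0.001]
wrist_force: [1.0, 0.0, -0.4]
grip_width: 0.0856
grasp_force: 0.0
([[0.0916, 0.0393, 0.0114], [0.001, 0.0022, -0.0004]], np.float64(1.57))
```

```bash
python3 -m pendant '[{"dp":[0.04,0.018,0.006],"delta_rot":[0,0,0]},{"dp":[0.08,0.034,0.01],"delta_rot":[0,0,0]},{"dp":[0.085,0.037,0.011],"delta_rot":[0,0,0]},{"dp":[0.085,0.037,0.011],"delta_rot":[0,0,0]},{"dp":[0.085,0.037,0.011],"delta_rot":[0,0,0]}]'
python3 - <<'E'
from h import *
print(ctrl.observe()["eef_pos"],rel([.522,-.034,.18],1.5708))
k=ctrl.get_calibration("wrist");np.savez("pics/k1.npz",R=k["R"],t=k["t"]);im=ctrl.get_image("wrist");cv2.imwrite("pics/w1.png",im)
p=proj(k,[.522,-.034,.05]);print(p)
x,y=(p-[80,60]).astype(int);print(x,y);cv2.imwrite("pics/w1c.png",cv2.resize(im[y:y+120,x:x+160],(800,600),interpolation=cv2.INTER_CUBIC))
E
```

```text
time: 1.57
eef_pos: [0.5193, -0.0419, 0.1802]
tcp_rot: [0.706, 0.708, -0.001, 0.001]
wrist_force: [-0.7, -0.5, -0.5]
grip_width: 0.0855
grasp_force: 0.0
[ 0.51928871 -0.04191687  0.18022388] ([[0.0079, 0.0027, 0.0002], [-0.0002, 0.0021, 0.0022]], np.float64(1.573))
[259.67600681 173.59166384]
179 113
```

View pics/w1c.png

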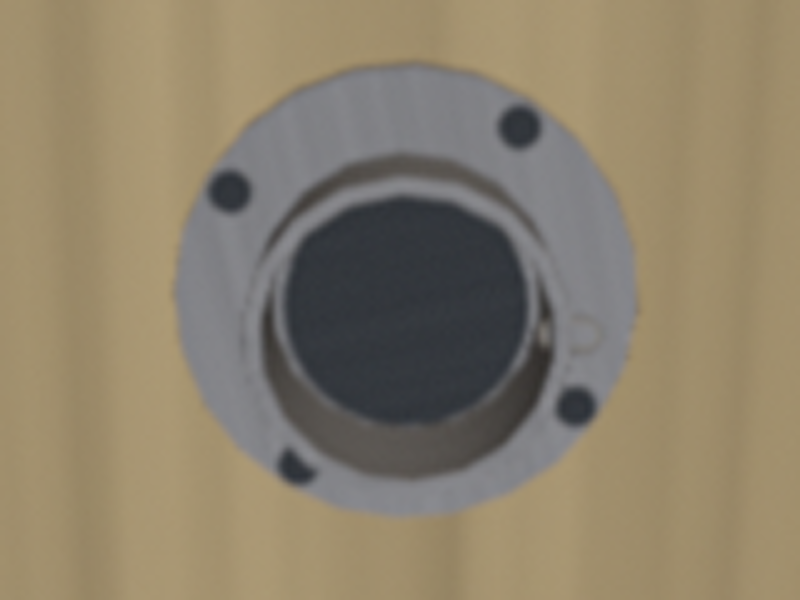

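The crop shows the cell's rim centred at about (407,337) and the pin as a faint outline on the right, its centre at (588,333) and its width y 315–352.

```bash
cat >> h.py <<'E'
def ell(im,box,lo,hi):pass
E
python3 - <<'E'
from h import *
k=dict(ctrl.get_calibration("wrist"));d=np.load("pics/k1.npz");k["R"]=d["R"];k["t"]=d["t"]
g=lambda u,v:(u/5+179,v/5+113)
c=np.mean([atz(k,*g(*p),.056) for p in((262,337),(553,337),(407,195),(407,478))],0)
for p in((262,337),(553,337),(407,195),(407,478)):print(atz(k,*g(*p),.056).round(4))
f=np.mean([atz(k,*g(*p),.026) for p in((174,290),(636,290),(407,62),(407,516))],0)
pin=atz(k,*g(588,334),.048);print(c,f,pin,np.arctan2(*(pin-c)[1::-1]))
s=ctrl.observe();print(s["eef_pos"],rel([.468,.226,.16],1.9))
E
```

```text
[ 0.4991 -0.0383  0.056 ]
[ 0.5462 -0.0382  0.056 ]
[ 0.5224 -0.0151  0.056 ]
[ 0.5227 -0.0624  0.056 ]
[ 0.52259431 -0.03851613  0.056     ] [ 0.52270978 -0.03782377  0.026     ] [ 0.55287769 -0.03969663  0.048     ] -0.038962049698330156
[ 0.51900681 -0.04365468  0.18025815] ([[0.2697, -0.0512, 0.0195], [-0.0007, 0.0027, -0.3301]], np.float64(1.57))
```

```bash
python3 -m pendant '[{"dp":[0.04,-0.008,0],"delta_rot":[0,0,0]},{"dp":[0.08,-0.016,0],"delta_rot":[0,0,0]},{"dp":[0.12,-0.024,0],"delta_rot":[0,0,0]},{"dp":[0.16,-0.031,0],"delta_rot":[0,0,0]},{"dp":[0.2,-0.039,0],"delta_rot":[0,0,0]},{"dp":[0.24,-0.046,0],"delta_rot":[0,0,0]},{"dp":[0.268,-0.051,0],"delta_rot":[0,0,0]},{"dp":[0.268,-0.051,0],"delta_rot":[0,0,0]},{"dp":[0.268,-0.051,0],"delta_rot":[0,0,0]},{"dp":[0.268,-0.051,0],"delta_rot":[0,0,0]}]'
python3 - <<'E'
from h import *
print(ctrl.observe()["eef_pos"],ctrl.observe()["joint_velocities"].round(3))
k=ctrl.get_calibration("wrist");np.savez("pics/k2.npz",R=k["R"],t=k["t"]);im=ctrl.get_image("wrist");cv2.imwrite("pics/w2.png",im)
p=proj(k,[.468,.226,.05]);print(p)
x,y=(p-[80,60]).astype(int);print(x,y);cv2.imwrite("pics/w2c.png",cv2.resize(im[y:y+120,x:x+160],(800,600),interpolation=cv2.INTER_CUBIC))
print(ctrl.observe()["eef_pos"])
E
```

```text
time: 2.45
eef_pos: [0.4695, 0.2226, 0.1798]
tcp_rot: [0.708, 0.706, -0.001, 0.002]
wrist_force: [0.3, -0.8, 0.5]
grip_width: 0.0858
grasp_force: 0.0
[0.4694503  0.2225586  0.17979529] [ 0.015 -0.002  0.017  0.004 -0.003 -0.001 -0.004]
[254.4564683  178.69784691]
174 118
[0.46960588 0.22210226 0.17971443]
```

View pics/w2c.png

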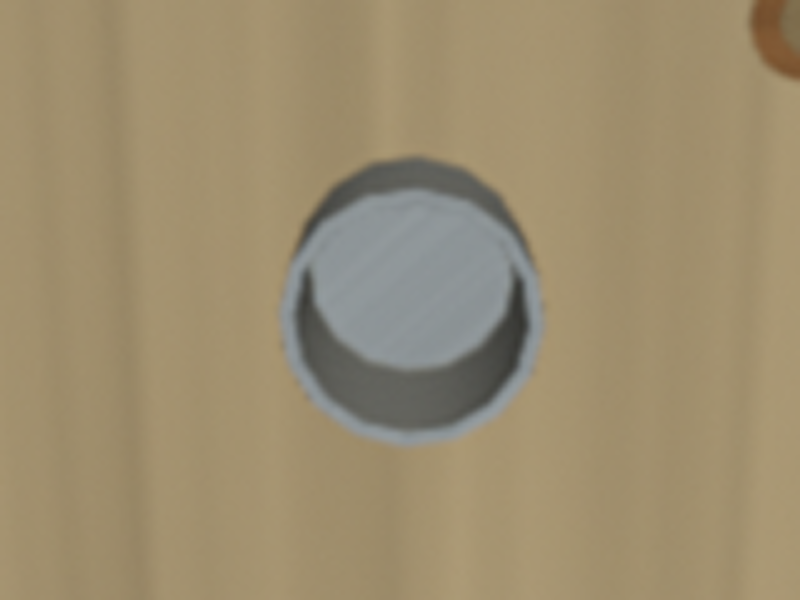

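The large cup's rim spans x 282–543 and y 189–445 in the crop, so its centre is at (412,317).

Run:
```python
from h import *
k=dict(ctrl.get_calibration("wrist"));d=np.load("pics/k2.npz");k["R"]=d["R"];k["t"]=d["t"]
g=lambda u,v:(u/5+174,v/5+118)
P=[atz(k,*g(*p),.058) for p in((282,317),(543,317),(412,189),(412,445))];print(np.round(P,4))
c=np.mean(P,0);print(c,rel([c[0],c[1],.061],1.5708))
```

```text
[[0.4487 0.2258 0.058 ]
 [0.4906 0.2257 0.058 ]
 [0.4697 0.2465 0.058 ]
 [0.4695 0.2041 0.058 ]]
[0.46964329 0.22551376 0.058     ] ([[0.0039, -0.0001, 0.1187], [0.0008, 0.0041, -0.005]], np.float64(1.566))
```

```bash
python3 -m pendant '[{"dp":[0.004,0,0.035],"delta_rot":[0,0.004,-0.005]},{"dp":[0.004,0,0.07],"delta_rot":[0,0.004,-0.005]},{"dp":[0.004,0,0.1],"delta_rot":[0,0.004,-0.005]},{"dp":[0.004,0,0.118],"delta_rot":[0,0.004,-0.005]},{"dp":[0.004,0,0.118],"delta_rot":[0,0.004,-0.005]},{"dp":[0.004,0,0.118],"delta_rot":[0,0.004,-0.005]}]' && python3 -m pendant '[{"dp":[0,0,0],"delta_rot":[0,0,0]},{"dp":[0,0,0],"delta_rot":[0,0,0]},{"dp":[0,0,0],"delta_rot":[0,0,0]},{"dp":[0,0,0],"delta_rot":[0,0,0]},{"dp":[0,0,0],"delta_rot":[0,0,0]},{"dp":[0,0,0],"delta_rot":[0,0,0]},{"dp":[0,0,0],"delta_rot":[0,0,0]},{"dp":[0,0,0],"delta_rot":[0,0,0]},{"dp":[0,0,0],"delta_rot":[0,0,0]}]' 0.3 25; python3 -c "
from h import *
print(rel([.4696,.2255,.061],1.5708),ctrl.observe()['qpos'].round(2))"
```

```text
time: 3.0
eef_pos: [0.4687, 0.2265, 0.0611]
tcp_rot: [0.707, 0.708, -0.001, -0.001]
wrist_force: [0.1, 0.4, 1.5]
grip_width: 0.0856
grasp_force: 0.0
time: 3.75
eef_pos: [0.4701, 0.2298, 0.064]
tcp_rot: [0.705, 0.709, 0.002, 0.001]
wrist_force: [-0.5, -1.1, 4.7]
grip_width: 0.0417
grasp_force: 24.7
([[-0.0043, -0.0005, 0.003], [0.004, -0.0024, 0.0048]], np.float64(1.576)) [-0.05  0.46 -0.56  2.01  0.35  0.76 -0.81]
```

```bash
python3 -m pendant '[{"dp":[0,0,-0.03],"delta_rot":[0,0,0]},{"dp":[0,0,-0.06],"delta_rot":[0,0,0]},{"dp":[-0.035,0.006,-0.07],"delta_rot":[0,0,0]},{"dp":[-0.07,0.012,-0.07],"delta_rot":[0,0,0]},{"dp":[-0.1,0.019,-0.07],"delta_rot":[0,0,0]},{"dp":[-0.14,0.027,-0.07],"delta_rot":[0,0,0]},{"dp":[-0.18,0.035,-0.07],"delta_rot":[0,0,0]},{"dp":[-0.21,0.042,-0.07],"delta_rot":[0,0,0]},{"dp":[-0.24,0.05,-0.07],"delta_rot":[0,0,0]},{"dp":[-0.264,0.053,-0.07],"delta_rot":[0,0,0]},{"dp":[-0.264,0.053,-0.07],"delta_rot":[0,0,0]},{"dp":[-0.264,0.053,-0.07],"delta_rot":[0,0,0]}]' && python3 -m pendant '[{"dp":[0,0,0],"delta_rot":[0,0,0]},{"dp":[0,0,0],"delta_rot":[0,0,0]}]'
python3 - <<'E'
from h import *
for i in range(3):
  s=ctrl.observe();print(s["eef_pos"].round(4),s["tcp_rot"].round(4));ctrl.get_image("wrist")
k=ctrl.get_calibration("wrist");np.savez("pics/k3.npz",R=k["R"],t=k["t"]);im=ctrl.get_image("wrist");cv2.imwrite("pics/w3.png",im)
x,y=np.maximum(proj(k,s["eef_pos"])-[100,75],0).astype(int);y=min(y,234);print(x,y)
cv2.imwrite("pics/w3c.png",cv2.resize(im[y:y+150,x:x+200],(800,600),interpolation=cv2.INTER_CUBIC))
print(rel([.5226,-.0383,.13],1.5708))
E
```

```text
time: 4.75
eef_pos: [0.5232, -0.0367, 0.132]
tcp_rot: [0.707, 0.707, 0.001, 0.0]
wrist_force: [-1.0, 0.5, 0.0]
grip_width: 0.0418
grasp_force: 25.8
time: 4.92
eef_pos: [0.5228, -0.0325, 0.1319]
tcp_rot: [0.704, 0.71, 0.001, -0.001]
wrist_force: [-0.5, 0.5, -0.9]
grip_width: 0.0419
grasp_force: 25.8
[ 0.5228 -0.0325  0.1319] [ 7.043e-01  7.099e-01  1.500e-03 -6.000e-04]
[ 0.5228 -0.0324  0.1318] [ 7.042e-01  7.100e-01  1.400e-03 -6.000e-04]
[ 0.5228 -0.0325  0.1318] [ 7.042e-01  7.100e-01  1.400e-03 -5.000e-04]
156 182
([[-0.0053, -0.0003, 0.0016], [0.001, -0.0025, 0.0076]], np.float64(1.578))
```

View pics/w3c.png

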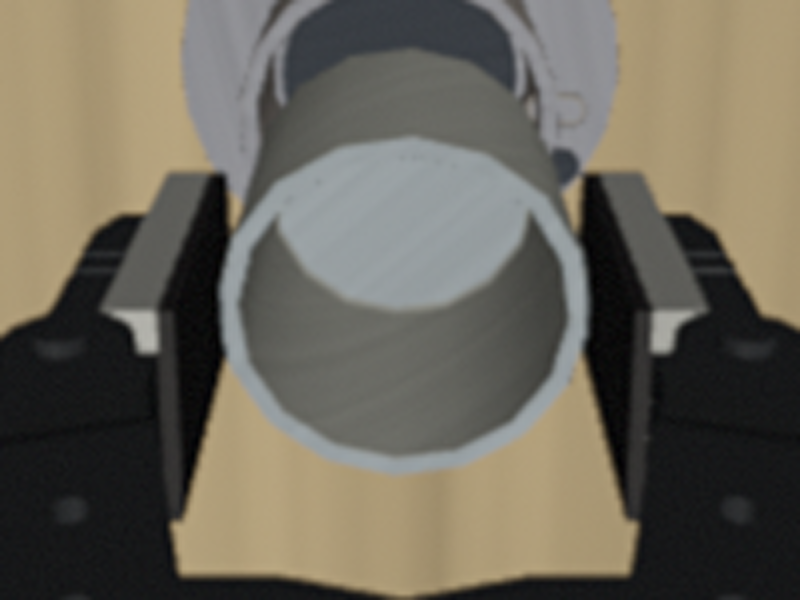

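The cup is held upright. Its rim spans x 222–587 and y 138–473 in this crop (4x, offset 156,182).

Run:
```python
from h import *
k=dict(ctrl.get_calibration("wrist"));d=np.load("pics/k3.npz");k["R"]=d["R"];k["t"]=d["t"]
g=lambda u,v:(u/4+156,v/4+182)
for z in(.12,.125,.13,.135):
  P=np.array([atz(k,*g(*p),z) for p in((222,300),(587,300),(408,138),(404,473))]);print(z,P[:2].mean(0),P[2:].mean(0),P[1,0]-P[0,0],P[2,1]-P[3,1])
```

```text
0.12 [ 0.52336545 -0.038218    0.12      ] [ 0.52354366 -0.03976307  0.12      ] 0.04334119278552162 0.043955474272992005
0.125 [ 0.52332961 -0.03561573  0.125     ] [ 0.52350132 -0.03710441  0.125     ] 0.04175949142441471 0.042351355211716096
0.13 [ 0.52329378 -0.03301345  0.13      ] [ 0.52345898 -0.03444574  0.13      ] 0.040177790063307905 0.04074723615044022
0.135 [ 0.52325794 -0.03041117  0.135     ] [ 0.52341664 -0.03178708  0.135     ] 0.0385960887022011 0.03914311708916433
```

```bash
python3 -m pendant '[{"dp":[-0.0015,-0.001,0.02],"delta_rot":[0,-0.002,0.006]},{"dp":[-0.0015,-0.001,0.028],"delta_rot":[0,-0.002,0.006]},{"dp":[-0.0015,-0.001,0.034],"delta_rot":[0,-0.002,0.006]},{"dp":[-0.0015,-0.001,0.04],"delta_rot":[0,-0.002,0.006]},{"dp":[-0.0015,-0.001,0.04],"delta_rot":[0,-0.002,0.006]}]' && python3 -m pendant '[{"dp":[0,0,0.005],"delta_rot":[0,0,0]},{"dp":[0,0,0.009],"delta_rot":[0,0,0]},{"dp":[0,0,0.012],"delta_rot":[0,0,0]},{"dp":[0,0,0.012],"delta_rot":[0,0,0]}]'
```

```text
time: 5.53
eef_pos: [0.521, -0.0356, 0.0903]
tcp_rot: [0.707, 0.707, -0.0, -0.001]
wrist_force: [-0.1, 0.6, -0.7]
grip_width: 0.0417
grasp_force: 25.8
time: 5.87
eef_pos: [0.5216, -0.0359, 0.079]
tcp_rot: [0.707, 0.707, 0.0, -0.0]
wrist_force: [-0.5, -0.1, 0.0]
grip_width: 0.0418
grasp_force: 25.8
```

```bash
python3 -m pendant '[{"dp":[0,0,0],"delta_rot":[0,0,0]},{"dp":[0,0,0],"delta_rot":[0,0,0]},{"dp":[0,0,0],"delta_rot":[0,0,0]},{"dp":[0,0,0],"delta_rot":[0,0,0]},{"dp":[0,0,0],"delta_rot":[0,0,0]},{"dp":[0,0,0],"delta_rot":[0,0,0]}]' 1 && python3 -m pendant '[{"dp":[0,0,-0.03],"delta_rot":[0,0,0]},{"dp":[0,0,-0.065],"delta_rot":[0,0,0]},{"dp":[0,0,-0.1],"delta_rot":[0,0,0]},{"dp":[0,0,-0.113],"delta_rot":[0,0,0]},{"dp":[0,0,-0.113],"delta_rot":[0,0,0]},{"dp":[0,0,-0.113],"delta_rot":[0,0,0]}]'
python3 - <<'E'
from h import *
k=ctrl.get_calibration("wrist");np.savez("pics/k4.npz",R=k["R"],t=k["t"]);im=ctrl.get_image("wrist");cv2.imwrite("pics/w4.png",im)
p=proj(k,[.5226,-.0383,.056]);print(p,rel([.538,-.179,.193],1.5708))
E
```

```text
time: 6.37
eef_pos: [0.5222, -0.0359, 0.0798]
tcp_rot: [0.707, 0.707, 0.001, 0.0]
wrist_force: [0.8, 0.4, 0.8]
grip_width: 0.0854
grasp_force: 0.0
time: 6.87
eef_pos: [0.5226, -0.036, 0.1936]
tcp_rot: [0.707, 0.707, 0.001, 0.001]
wrist_force: [-0.4, 0.2, -0.2]
grip_width: 0.0856
grasp_force: 0.0
[255.85566173 183.55769024] ([[-0.1429, 0.0168, -0.0008], [0.0003, 0.0001, -0.001]], np.float64(1.57))
```

Now I'll move over the small cup, photograph it, and put the large-cup result and the small cup in one picture.

```bash
python3 -m pendant '[{"dp":[-0.04,0.005,0],"delta_rot":[0,0,0]},{"dp":[-0.08,0.01,0],"delta_rot":[0,0,0]},{"dp":[-0.115,0.014,0],"delta_rot":[0,0,0]},{"dp":[-0.143,0.017,0],"delta_rot":[0,0,0]},{"dp":[-0.143,0.017,0],"delta_rot":[0,0,0]},{"dp":[-0.143,0.017,0],"delta_rot":[0,0,0]},{"dp":[-0.143,0.017,0],"delta_rot":[0,0,0]}]'
python3 - <<'E'
from h import *
k=ctrl.get_calibration("wrist");np.savez("pics/k5.npz",R=k["R"],t=k["t"]);im=ctrl.get_image("wrist");cv2.imwrite("pics/w5.png",im)
p=proj(k,[.538,-.179,.06]);a=(p-[40,60]).astype(int);b=np.array([216,124])
w4=cv2.imread("pics/w4.png");f=lambda i,o:cv2.resize(i[o[1]:o[1]+120,o[0]:o[0]+80],(400,600),interpolation=cv2.INTER_CUBIC)
print(a,b,ctrl.observe()["eef_pos"]);cv2.imwrite("pics/w45.png",np.hstack([f(w4,b),f(im,a)]))
E
```

```text
time: 7.5
eef_pos: [0.5376, -0.1778, 0.1906]
tcp_rot: [0.707, 0.707, -0.0, -0.002]
wrist_force: [-0.2, 0.1, -0.6]
grip_width: 0.0855
grasp_force: 0.0
[217 124] [216 124] [ 0.53792863 -0.17687743  0.1909863 ]
```

View pics/w45.png

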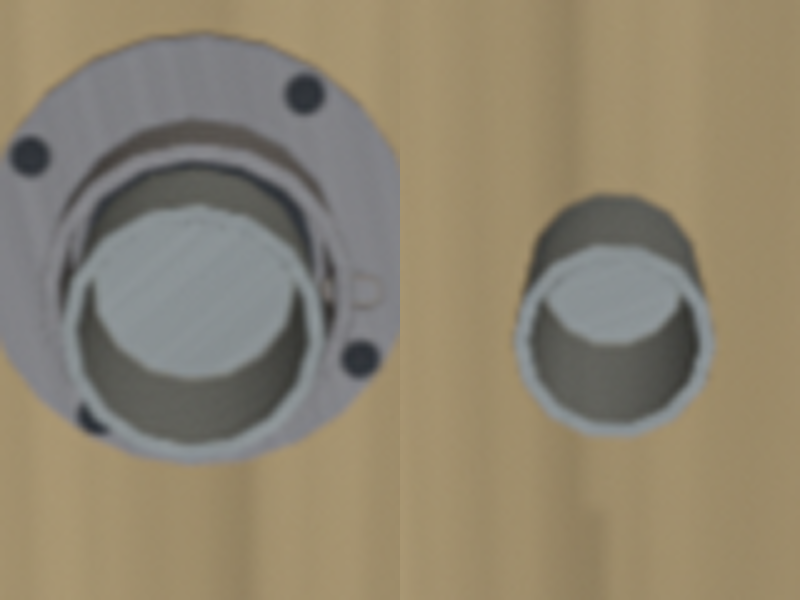

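On the left, the large cup stands in the cell with its rim at x 62–324, y 205–463. On the right, the small cup's rim is at x 517–713, y 243–437.

Run:
```python
from h import *
def m(f,o,x0,x1,y0,y1,z):
  k=dict(ctrl.get_calibration("wrist"));d=np.load(f);k["R"]=d["R"];k["t"]=d["t"]
  g=lambda u,v:(u/5+o[0],v/5+o[1]);xm,ym=(x0+x1)/2,(y0+y1)/2
  P=np.array([atz(k,*g(*p),z) for p in((x0,ym),(x1,ym),(xm,y0),(xm,y1))]);print(P.mean(0).round(4),P[1,0]-P[0,0],P[2,1]-P[3,1]);return P.mean(0)
m("pics/k4.npz",(216,124),62,324,205,463,.072)
c=m("pics/k5.npz",(217,124),117,313,243,437,.069)
print(rel([c[0],c[1],.073],1.5708))
```

```text
[ 0.5216 -0.0404  0.072 ] 0.042339313535843415 0.04337584173004018
[ 0.5402 -0.1828  0.069 ] 0.031700313239592104 0.03264215531411571
([[-0.0062, 0.0025, 0.118], [-0.0018, -0.0023, 0.0012]], np.float64(1.572))
```

```bash
python3 -m pendant '[{"dp":[-0.007,0.0025,0.035],"delta_rot":[0,-0.002,0.001]},{"dp":[-0.007,0.0025,0.07],"delta_rot":[0,-0.002,0.001]},{"dp":[-0.007,0.0025,0.1],"delta_rot":[0,-0.002,0.001]},{"dp":[-0.007,0.0025,0.118],"delta_rot":[0,-0.002,0.001]},{"dp":[-0.007,0.0025,0.118],"delta_rot":[0,-0.002,0.001]},{"dp":[-0.007,0.0025,0.118],"delta_rot":[0,-0.002,0.001]}]' && python3 -m pendant '[{"dp":[0,0,0],"delta_rot":[0,0,0]},{"dp":[0,0,0],"delta_rot":[0,0,0]},{"dp":[0,0,0],"delta_rot":[0,0,0]},{"dp":[0,0,0],"delta_rot":[0,0,0]},{"dp":[0,0,0],"delta_rot":[0,0,0]},{"dp":[0,0,0],"delta_rot":[0,0,0]},{"dp":[0,0,0],"delta_rot":[0,0,0]},{"dp":[0,0,0],"delta_rot":[0,0,0]},{"dp":[0,0,0],"delta_rot":[0,0,0]}]' 0.2 25 && python3 -m pendant '[{"dp":[0,0,-0.03],"delta_rot":[0,0,0]},{"dp":[0,0,-0.06],"delta_rot":[0,0,0]},{"dp":[0.03,-0.004,-0.073],"delta_rot":[0,0,0]},{"dp":[0.065,-0.008,-0.073],"delta_rot":[0,0,0]},{"dp":[0.1,-0.013,-0.073],"delta_rot":[0,0,0]},{"dp":[0.13,-0.017,-0.073],"delta_rot":[0,0,0]},{"dp":[0.142,-0.018,-0.073],"delta_rot":[0,0,0]},{"dp":[0.142,-0.018,-0.073],"delta_rot":[0,0,0]},{"dp":[0.142,-0.018,-0.073],"delta_rot":[0,0,0]},{"dp":[0.142,-0.018,-0.073],"delta_rot":[0,0,0]},{"dp":[0.142,-0.018,-0.073],"delta_rot":[0,0,0]}]'
python3 - <<'E'
from h import *
s=ctrl.observe()
k=ctrl.get_calibration("wrist");np.savez("pics/k6.npz",R=k["R"],t=k["t"]);im=ctrl.get_image("wrist");cv2.imwrite("pics/w6.png",im)
print(s["eef_pos"],rel([.5216,-.0404,.14],1.5708))
cv2.imwrite("pics/w6c.png",cv2.resize(im[182:332,156:356],(800,600),interpolation=cv2.INTER_CUBIC))
E
```

```text
time: 8.05
eef_pos: [0.5404, -0.1835, 0.0734]
tcp_rot: [0.707, 0.708, -0.001, -0.001]
wrist_force: [0.4, -0.5, 0.1]
grip_width: 0.0854
grasp_force: 0.0
time: 8.8
eef_pos: [0.5423, -0.1863, 0.076]
tcp_rot: [0.708, 0.706, -0.0, 0.002]
wrist_force: [-1.3, 1.2, 6.4]
grip_width: 0.0318
grasp_force: 24.6
time: 9.72
eef_pos: [0.5238, -0.0466, 0.147]
tcp_rot: [0.709, 0.705, -0.001, 0.001]
wrist_force: [-0.7, 0.2, 0.3]
grip_width: 0.0318
grasp_force: 25.1
[ 0.52375726 -0.04662902  0.14702854] ([[0.006, -0.0022, 0.007], [0.0007, 0.0026, -0.0062]], np.float64(1.565))
```

View pics/w6c.png

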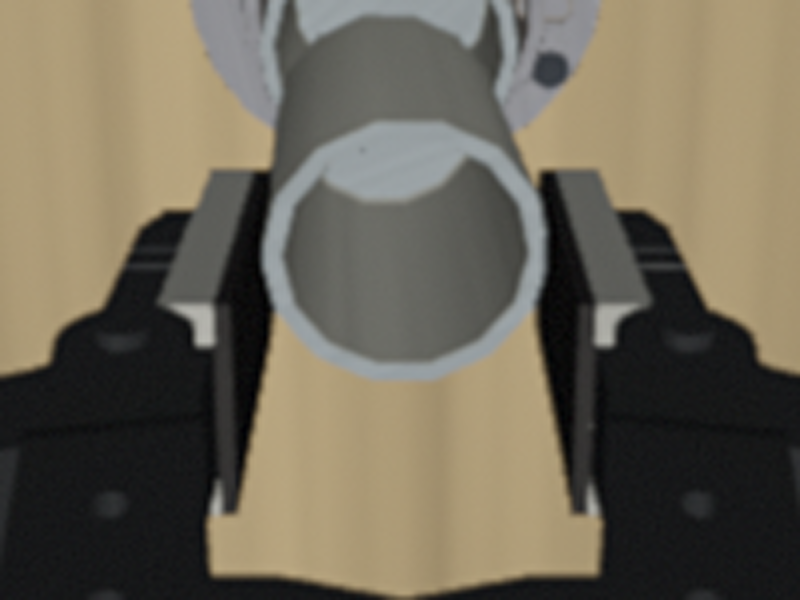

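The small cup is held, with its rim at x 263–547, y 120–382. The large cup's rim behind it spans x 261–518.

Run:
```python
from h import *
k=dict(ctrl.get_calibration("wrist"));d=np.load("pics/k6.npz");k["R"]=d["R"];k["t"]=d["t"]
g=lambda u,v:(u/4+156,v/4+182)
for z in(.136,.139,.142,.145):
  P=np.array([atz(k,*g(*p),z) for p in((263,251),(547,251),(400,120),(405,382))]);print(z,P.mean(0),P[1,0]-P[0,0],P[2,1]-P[3,1])
print((atz(k,*g(261,45),.072)+atz(k,*g(518,45),.072))/2)
```

```text
0.136 [ 0.52414485 -0.04575569  0.136     ] 0.03319107635062679 0.033455041473246835
0.139 [ 0.52414794 -0.04430736  0.139     ] 0.03245878129166002 0.032716922549064234
0.142 [ 0.52415103 -0.04285902  0.142     ] 0.03172648623269325 0.03197880362488163
0.145 [ 0.52415412 -0.04141068  0.145     ] 0.030994191173726482 0.03124068470069904
[ 0.52194839 -0.03935261  0.072     ]
```

```bash
python3 -m pendant '[{"dp":[0.0036,-0.0024,0.004],"delta_rot":[0,0.002,-0.006]},{"dp":[0.0036,-0.0024,0.01],"delta_rot":[0,0.002,-0.006]},{"dp":[0.0036,-0.0024,0.018],"delta_rot":[0,0.002,-0.006]},{"dp":[0.0036,-0.0024,0.026],"delta_rot":[0,0.002,-0.006]},{"dp":[0.0036,-0.0024,0.026],"delta_rot":[0,0.002,-0.006]}]' && python3 -m pendant '[{"dp":[0,0,0.008],"delta_rot":[0,0,0]},{"dp":[0,0,0.015],"delta_rot":[0,0,0]},{"dp":[0,0,0.022],"delta_rot":[0,0,0]},{"dp":[0,0,0.026],"delta_rot":[0,0,0]},{"dp":[0,0,0.026],"delta_rot":[0,0,0]}]'
```

```text
time: 10.18
eef_pos: [0.5197, -0.0404, 0.1192]
tcp_rot: [0.706, 0.708, -0.001, -0.001]
wrist_force: [0.3, 0.5, -0.7]
grip_width: 0.0319
grasp_force: 25.0
time: 10.6
eef_pos: [0.5202, -0.04, 0.0938]
tcp_rot: [0.706, 0.709, -0.0, -0.001]
wrist_force: [-0.3, 0.9, -0.2]
grip_width: 0.0318
grasp_force: 25.0
```

```bash
python3 -m pendant '[{"dp":[0,0,0],"delta_rot":[0,0,0]},{"dp":[0,0,0],"delta_rot":[0,0,0]},{"dp":[0,0,0],"delta_rot":[0,0,0]},{"dp":[0,0,0],"delta_rot":[0,0,0]},{"dp":[0,0,0],"delta_rot":[0,0,0]},{"dp":[0,0,0],"delta_rot":[0,0,0]}]' 1 && python3 -m pendant '[{"dp":[0,0,-0.03],"delta_rot":[0,0,0]},{"dp":[0,0,-0.065],"delta_rot":[0,0,0]},{"dp":[0,0,-0.1],"delta_rot":[0,0,0]},{"dp":[0,0,-0.113],"delta_rot":[0,0,0]},{"dp":[0,0,-0.113],"delta_rot":[0,0,0]}]'
python3 - <<'E'
from h import *
k=ctrl.get_calibration("wrist");np.savez("pics/k7.npz",R=k["R"],t=k["t"]);im=ctrl.get_image("wrist");cv2.imwrite("pics/w7.png",im)
print(proj(k,[.5226,-.0383,.08]),rel([.634,.219,.23],1.5708))
E
```

```text
time: 11.1
eef_pos: [0.5214, -0.0402, 0.0955]
tcp_rot: [0.706, 0.709, 0.001, 0.001]
wrist_force: [0.9, 0.7, 0.2]
grip_width: 0.0853
grasp_force: 0.0
time: 11.52
eef_pos: [0.5246, -0.0401, 0.2132]
tcp_rot: [0.706, 0.709, 0.003, 0.004]
wrist_force: [0.3, -0.2, 0.5]
grip_width: 0.0855
grasp_force: 0.0
[252.26011711 180.02512767] ([[0.2587, 0.1123, -0.0188], [0.0063, 0.0009, 0.004]], np.float64(1.575))
```

```bash
python3 -m pendant '[{"dp":[0.035,0.015,-0.01],"delta_rot":[0.004,0,0.004]},{"dp":[0.07,0.03,-0.018],"delta_rot":[0.004,0,0.004]},{"dp":[0.105,0.045,-0.018],"delta_rot":[0.004,0,0.004]},{"dp":[0.14,0.06,-0.018],"delta_rot":[0.004,0,0.004]},{"dp":[0.175,0.075,-0.018],"delta_rot":[0.004,0,0.004]},{"dp":[0.21,0.09,-0.018],"delta_rot":[0.004,0,0.004]},{"dp":[0.24,0.105,-0.018],"delta_rot":[0.004,0,0.004]},{"dp":[0.258,0.112,-0.018],"delta_rot":[0.004,0,0.004]},{"dp":[0.258,0.112,-0.018],"delta_rot":[0.004,0,0.004]},{"dp":[0.258,0.112,-0.018],"delta_rot":[0.004,0,0.004]},{"dp":[0.258,0.112,-0.018],"delta_rot":[0.004,0,0.004]}]'
python3 - <<'E'
from h import *
k=ctrl.get_calibration("wrist");np.savez("pics/k8.npz",R=k["R"],t=k["t"]);im=ctrl.get_image("wrist");cv2.imwrite("pics/w8.png",im)
p=proj(k,[.634,.219,.09]);a=(p-[50,75]).astype(int);b=np.array([202,105])
w4=cv2.imread("pics/w7.png");f=lambda i,o:cv2.resize(i[o[1]:o[1]+150,o[0]:o[0]+100],(400,600),interpolation=cv2.INTER_CUBIC)
print(a,b,ctrl.observe()["eef_pos"]);cv2.imwrite("pics/w78.png",np.hstack([f(w4,b),f(im,a)]))
E
```

```text
time: 12.48
eef_pos: [0.6312, 0.2167, 0.2244]
tcp_rot: [0.707, 0.707, -0.003, -0.001]
wrist_force: [-0.3, 0.5, 0.4]
grip_width: 0.0857
grasp_force: 0.0
[210 104] [202 105] [0.63158793 0.21592738 0.22482329]
```

View pics/w78.png

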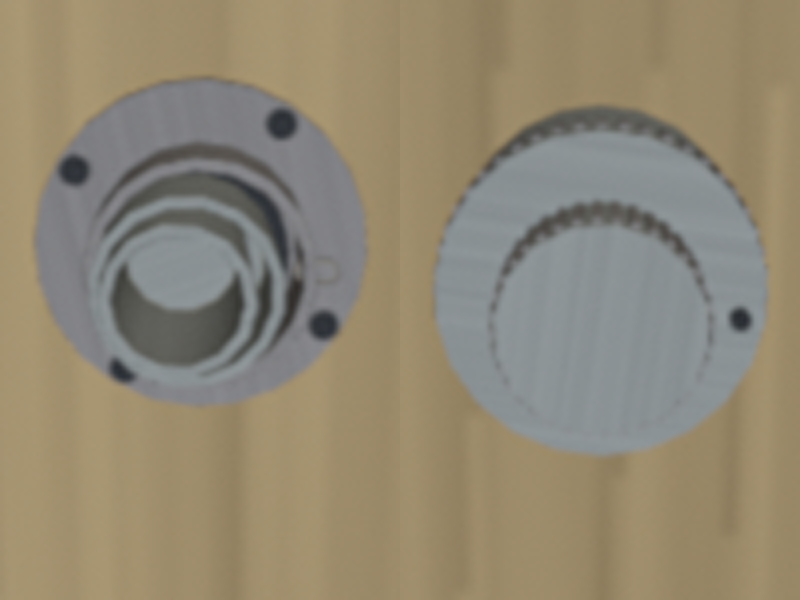

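On the left, the small cup (rim x 97–257, y 226–382) is nested inside the large cup. On the right, the collar's grip top spans x 490–713, y 222–437, its shoulder x 436–767, y 127–455, and the stud is at (740,320).

Run:
```python
from h import *
def K(f):
  k=dict(ctrl.get_calibration("wrist"));d=np.load(f);k["R"]=d["R"];k["t"]=d["t"];return k
def m(f,o,x0,x1,y0,y1,z):
  k=K(f);g=lambda u,v:(u/4+o[0],v/4+o[1]);xm,ym=(x0+x1)/2,(y0+y1)/2
  P=np.array([atz(k,*g(*p),z) for p in((x0,ym),(x1,ym),(xm,y0),(xm,y1))]);print(P.mean(0).round(4),P[1,0]-P[0,0],P[2,1]-P[3,1]);return P.mean(0)
m("pics/k7.npz",(202,105),97,257,226,382,.086)
m("pics/k7.npz",(202,105),35,367,77,405,.026)
c=m("pics/k8.npz",(210,104),90,313,222,437,.106)
d=m("pics/k8.npz",(210,104),36,367,127,455,.078)
s=atz(K("pics/k8.npz"),340/4+210,320/4+104,.079)
k=K("pics/k7.npz");p=atz(k,325/4+202,270/4+105,.048);print("pin",p)
for e in(c,d):print("stud",np.arctan2(*(s-e)[1::-1]),np.hypot(*(s-e)[:2]))
print(rel([c[0],c[1],.094],1.5708))
```

```text
[ 0.5177 -0.0378  0.086 ] 0.03276229302708511 0.03296500517383372
[ 0.5225 -0.0373  0.026 ] 0.08307052686869809 0.08363022289608879
[0.6337 0.2167 0.106 ] 0.04428729081911931 0.04427726916029273
[0.6338 0.2174 0.078 ] 0.07269719391234652 0.07413984477772054
pin [ 0.55156033 -0.03898498  0.048     ]
stud -0.1580864584177956 0.031023178444715572
stud -0.18271577854025425 0.03101600246296527
([[0.0011, 0.0028, 0.1308], [-0.0054, 0.0023, -0.0019]], np.float64(1.569))
```

```bash
python3 -m pendant '[{"dp":[0.001,0.0025,0.035],"delta_rot":[-0.005,0.002,-0.002]},{"dp":[0.001,0.0025,0.07],"delta_rot":[-0.005,0.002,-0.002]},{"dp":[0.001,0.0025,0.1],"delta_rot":[-0.005,0.002,-0.002]},{"dp":[0.001,0.0025,0.12],"delta_rot":[-0.005,0.002,-0.002]},{"dp":[0.001,0.0025,0.128],"delta_rot":[-0.005,0.002,-0.002]},{"dp":[0.001,0.0025,0.128],"delta_rot":[-0.005,0.002,-0.002]},{"dp":[0.001,0.0025,0.128],"delta_rot":[-0.005,0.002,-0.002]}]' && python3 -m pendant '[{"dp":[0,0,0],"delta_rot":[0,0,0]},{"dp":[0,0,0],"delta_rot":[0,0,0]},{"dp":[0,0,0],"delta_rot":[0,0,0]},{"dp":[0,0,0],"delta_rot":[0,0,0]},{"dp":[0,0,0],"delta_rot":[0,0,0]},{"dp":[0,0,0],"delta_rot":[0,0,0]},{"dp":[0,0,0],"delta_rot":[0,0,0]},{"dp":[0,0,0],"delta_rot":[0,0,0]},{"dp":[0,0,0],"delta_rot":[0,0,0]},{"dp":[0,0,0],"delta_rot":[0,0,0]}]' 0.3 90; python3 -c "
from h import *
print(rel([.6338,.217,.096],1.5708))"
```

```text
time: 13.12
eef_pos: [0.6347, 0.2181, 0.099]
tcp_rot: [0.707, 0.707, 0.002, 0.0]
wrist_force: [-0.5, 0.5, 0.2]
grip_width: 0.0854
grasp_force: 0.0
time: 13.95
eef_pos: [0.6353, 0.2202, 0.1006]
tcp_rot: [0.706, 0.708, 0.003, 0.001]
wrist_force: [-1.9, -0.3, 5.7]
grip_width: 0.0416
grasp_force: 91.9
([[-0.0032, -0.0015, 0.0046], [0.005, -0.0033, 0.0023]], np.float64(1.573))
```

```bash
python3 -m pendant '[{"dp":[0,0,-0.025],"delta_rot":[0,0,0]},{"dp":[0,0,-0.06],"delta_rot":[0,0,0]},{"dp":[0,0,-0.095],"delta_rot":[0,0,0]},{"dp":[-0.01,-0.005,-0.103],"delta_rot":[0,0,0]},{"dp":[-0.04,-0.018,-0.103],"delta_rot":[0,0,-0.03]},{"dp":[-0.075,-0.033,-0.103],"delta_rot":[0,0,-0.06]},{"dp":[-0.11,-0.048,-0.103],"delta_rot":[0,0,-0.09]},{"dp":[-0.145,-0.063,-0.103],"delta_rot":[0,0,-0.12]},{"dp":[-0.18,-0.078,-0.103],"delta_rot":[0,0,-0.125]},{"dp":[-0.21,-0.092,-0.103],"delta_rot":[0,0,-0.125]},{"dp":[-0.24,-0.104,-0.103],"delta_rot":[0,0,-0.125]},{"dp":[-0.255,-0.111,-0.103],"delta_rot":[0,0,-0.125]}]' && python3 -m pendant '[{"dp":[0,0,0],"delta_rot":[0,0,0]},{"dp":[0,0,0],"delta_rot":[0,0,0]},{"dp":[0,0,0],"delta_rot":[0,0,0]},{"dp":[0,0,0],"delta_rot":[0,0,0]}]'
python3 - <<'E'
from h import *
s=ctrl.observe()
k=ctrl.get_calibration("wrist");np.savez("pics/k9.npz",R=k["R"],t=k["t"]);im=ctrl.get_image("wrist");cv2.imwrite("pics/w9.png",im)
print(s["eef_pos"],rel([.5225,-.035,.2],1.6958))
cv2.imwrite("pics/w9c.png",cv2.resize(im[130:330,120:386],(798,600),interpolation=cv2.INTER_CUBIC))
E
```

```text
time: 14.95
eef_pos: [0.5204, -0.0421, 0.1992]
tcp_rot: [0.663, 0.749, -0.001, -0.0]
wrist_force: [-0.4, -0.1, -1.5]
grip_width: 0.0415
grasp_force: 91.5
time: 15.28
eef_pos: [0.5237, -0.0343, 0.2006]
tcp_rot: [0.66, 0.751, 0.002, -0.0]
wrist_force: [-0.1, 0.4, -1.6]
grip_width: 0.0412
grasp_force: 91.5
[ 0.52374643 -0.03426411  0.20057435] ([[-0.0006, -0.0014, 0.0006], [0.0026, -0.0028, 0.0052]], np.float64(1.701))
```

View pics/w9c.png

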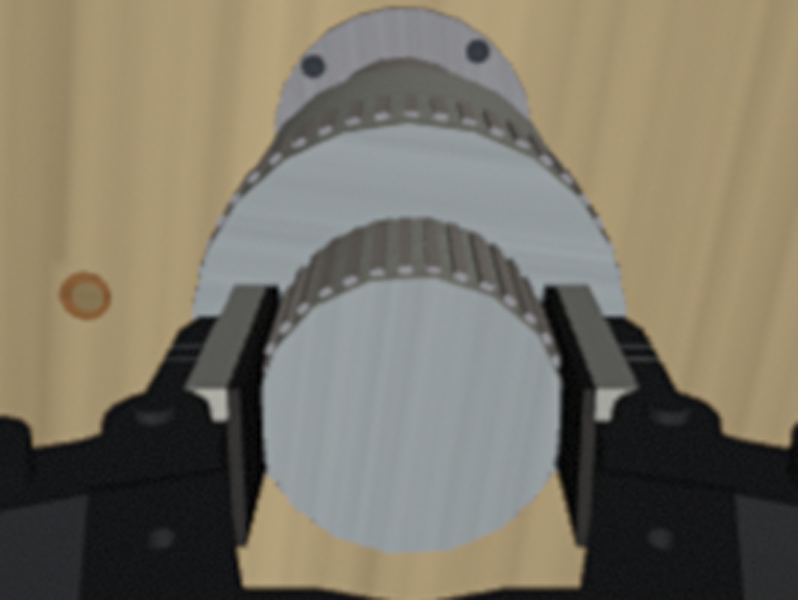

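The collar is held level, with its grip top at x 263–560, y 270–552 (3x, offset 120,130). The stud is hidden behind the finger.

Run:
```python
from h import *
k=dict(ctrl.get_calibration("wrist"));d=np.load("pics/k9.npz");k["R"]=d["R"];k["t"]=d["t"]
g=lambda u,v:(u/3+120,v/3+130)
for z in(.202,.206,.21):
  P=np.array([atz(k,*g(*p),z) for p in((263,400),(560,400),(412,274),(412,552))]);print(z,P.mean(0),np.hypot(*(P[1]-P[0])[:2]),np.hypot(*(P[2]-P[3])[:2]))
  P=np.array([atz(k,*g(*p),z-.028) for p in((193,290),(623,290),)]);print(P.mean(0),np.hypot(*(P[1]-P[0])[:2]))
```

```text
0.202 [ 0.52465061 -0.03738711  0.202     ] 0.04276059307026208 0.04472429144001791
[ 0.5232472  -0.03044403  0.174     ] 0.07347069341150922
0.206 [ 0.5243421  -0.03518201  0.206     ] 0.04138006725150794 0.04328036761611358
[ 0.52303252 -0.02882825  0.178     ] 0.07153593720372027
0.21 [ 0.5240336  -0.03297692  0.21      ] 0.039999541432753694 0.04183644379220919
[ 0.52281784 -0.02721247  0.182     ] 0.06960118099593132
```

```bash
python3 -m pendant '[{"dp":[-0.0008,-0.0016,0.015],"delta_rot":[0.002,-0.002,0]},{"dp":[-0.0008,-0.0016,0.03],"delta_rot":[0.002,-0.002,0]},{"dp":[-0.0008,-0.0016,0.045],"delta_rot":[0.002,-0.002,0]},{"dp":[-0.0008,-0.0016,0.055],"delta_rot":[0.002,-0.002,0]},{"dp":[-0.0008,-0.0016,0.055],"delta_rot":[0.002,-0.002,0]},{"dp":[-0.0008,-0.0016,0.055],"delta_rot":[0.002,-0.002,0]}]' && python3 -m pendant '[{"dp":[0,0,0.003],"delta_rot":[0,0,0]},{"dp":[0,0,0.006],"delta_rot":[0,0,0]},{"dp":[0,0,0.009],"delta_rot":[0,0,0]},{"dp":[0,0,0.009],"delta_rot":[0,0,0]}]'; python3 -c "
from h import *
s=ctrl.observe();print(s['ft_torque'],rel([.5225,-.035,.14],1.6958))"
```

```text
time: 15.83
eef_pos: [0.5219, -0.0361, 0.1452]
tcp_rot: [0.66, 0.751, -0.0, -0.001]
wrist_force: [0.4, 0.2, -1.9]
grip_width: 0.0412
grasp_force: 91.6
time: 16.17
eef_pos: [0.5228, -0.0368, 0.137]
tcp_rot: [0.661, 0.75, 0.001, 0.0]
wrist_force: [0.1, 2.3, -2.1]
grip_width: 0.0415
grasp_force: 91.9
[ 0.28169892 -0.04144838 -0.01183847] ([[0.0018, -0.0, -0.003], [0.0017, -0.0002, 0.0016]], np.float64(1.697))
```

```bash
python3 -m pendant '[{"dp":[0.001,0,0.003],"delta_rot":[0,0,0]},{"dp":[0.001,0,0.005],"delta_rot":[0,0,0]},{"dp":[0.001,0,0.006],"delta_rot":[0,0,0]},{"dp":[0.001,0,0.006],"delta_rot":[0,0,0]}]' && python3 -m pendant '[{"dp":[0,0,0.002],"delta_rot":[0,0,0]},{"dp":[0,0,0.004],"delta_rot":[0,0,0]},{"dp":[0,0,0.006],"delta_rot":[0,0,0]},{"dp":[0,0,0.006],"delta_rot":[0,0,0]}]'; python3 -c "
from h import *
s=ctrl.observe();print(s['ft_torque'],rel([.5225,-.035,.125],1.6958))"
```

```text
time: 16.5
eef_pos: [0.5217, -0.0359, 0.1302]
tcp_rot: [0.661, 0.751, -0.0, -0.0]
wrist_force: [0.1, 0.3, -3.2]
grip_width: 0.0412
grasp_force: 91.9
time: 16.83
eef_pos: [0.5218, -0.036, 0.1241]
tcp_rot: [0.661, 0.751, 0.0, -0.0]
wrist_force: [-0.3, 0.6, -1.6]
grip_width: 0.0415
grasp_force: 91.8
[ 0.13508809 -0.00728995 -0.03453443] ([[0.0009, 0.0008, -0.0009], [-0.0002, -0.0003, 0.002]], np.float64(1.698))
```

```bash
python3 -m pendant '[{"dp":[0,0,0.003],"delta_rot":[0,0,0]},{"dp":[0,0,0.006],"delta_rot":[0,0,0]},{"dp":[0,0,0.009],"delta_rot":[0,0,0]},{"dp":[0,0,0.009],"delta_rot":[0,0,0]}]' && python3 -m pendant '[{"dp":[0,0,0.002],"delta_rot":[0,0,0]},{"dp":[0,0,0.004],"delta_rot":[0,0,0]},{"dp":[0,0,0.004],"delta_rot":[0,0,0]}]'; python3 -c "
from h import *
s=ctrl.observe();print(s['wrist_force'],s['ft_torque'],rel([.5225,-.035,.1086],1.6958))"
```

```text
time: 17.17
eef_pos: [0.5216, -0.0359, 0.1149]
tcp_rot: [0.661, 0.751, -0.0, -0.0]
wrist_force: [1.1, 0.1, -1.9]
grip_width: 0.0413
grasp_force: 91.8
time: 17.42
eef_pos: [0.5225, -0.036, 0.1121]
tcp_rot: [0.661, 0.751, 0.0, 0.0]
wrist_force: [-1.8, 1.2, 4.4]
grip_width: 0.0415
grasp_force: 91.9
[-1.81928602  1.17570761  4.44566055] [ 0.08565036  0.28541498 -0.03847425] ([[0.001, 0.0001, 0.0035], [0.0009, 0.0003, 0.0021]], np.float64(1.698))
```

```bash
python3 -m pendant '[{"dp":[0,0,0.002],"delta_rot":[0,0,0]},{"dp":[0,0,0.003],"delta_rot":[0,0,0]},{"dp":[0,0,0.003],"delta_rot":[0,0,0]}]' && python3 -m pendant '[{"dp":[0,0,0.001],"delta_rot":[0,0,0]},{"dp":[0,0,0.002],"delta_rot":[0,0,0]},{"dp":[0,0,0.002],"delta_rot":[0,0,0]},{"dp":[0,0,0.002],"delta_rot":[0,0,0]}]'
```

```text
time: 17.67
eef_pos: [0.5225, -0.036, 0.1093]
tcp_rot: [0.661, 0.751, 0.0, 0.001]
wrist_force: [-1.6, 0.7, 5.7]
grip_width: 0.0417
grasp_force: 92.1
time: 18.0
eef_pos: [0.5226, -0.0361, 0.1087]
tcp_rot: [0.661, 0.751, -0.0, 0.001]
wrist_force: [-4.0, 0.2, 13.4]
grip_width: 0.0417
grasp_force: 93.5
```

```bash
python3 -m pendant '[{"dp":[0,0,0.001],"delta_rot":[0,0,0]},{"dp":[0,0,0.001],"delta_rot":[0,0,0]},{"dp":[0,0,0.001],"delta_rot":[0,0,0]},{"dp":[0,0,0.001],"delta_rot":[0,0,0]},{"dp":[0,0,0.001],"delta_rot":[0,0,0]},{"dp":[0,0,0.001],"delta_rot":[0,0,0]}]'
```

```text
time: 18.5
eef_pos: [0.5226, -0.0361, 0.1086]
tcp_rot: [0.661, 0.751, -0.001, 0.001]
wrist_force: [-7.0, 0.2, 19.6]
grip_width: 0.0414
grasp_force: 94.2
```

```bash
python3 -c "
from rig import ctrl
print(ctrl.finish_job())"
```

```text
the job is handed in; nothing more can be done
None
```

I loaded both cups nested in the cell and pushed the collar, keyway over the pin, down to its hard stop. I handed the job in at about 18.5 s with the arm still holding it at about 20 N; no verdict came back.

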